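Unlock a spice jar from its holder and hold it tipped over a bowl

TASK

The red-capped spice jar leans in the wooden holder, locked in by the lever with the blue paddle that stands across its cap. Swing the lever fully aside, draw the jar out of the holder and bring it over the white bowl, tipped over until it lies level or its cap points somewhat down, with the cap over the middle of the bowl about 10 cm above the rim. Finish holding it there, still and touching nothing else, as if about to season; leave the lever aside and everything else standing where it is.

Things in the scene. Friction and masses are not known exactly. Their poses are not given: they have to be found in the camera images.
- holder: Fixed pale wooden holder on a 150 x 100 x 12 mm base plate; origin: centre of the plate's underside, z up. It turns only about z. Its -x side, to which the jar's cap leans, faces the robot more or less; its +y is then to the left. The seated jar's axis leans 50 degrees from vertical: from the foot at (0.05, 0, 0.05) along a = (-0.766, 0, 0.643) in the holder's frame.
- lever (a joint): Steel cam lever: 0 = across the jar's cap (locked), 1.9 rad = fully aside; past 1.3 the jar's way is clear. It stays where left; pushing the paddle takes about 1.5 N. Hinge axis parallel to a through point lever_hinge. In the holder's frame it points along cos(q) n + sin(q) y, n = (0.643, 0, 0.766), so from up to the holder's +y side.
- lever_hinge (a point): Point on the lever's hinge axis, half-way through the lever's thickness; at (-0.062, 0, 0.092) in the holder's frame.
- lever_paddle (a point): Centre of the lever's blue paddle, 81 mm from the hinge. The paddle is 30 mm long (along the lever), 15 mm wide (in the direction it swings), 13 mm thick (along the jar's axis).
- pocket (a point): Centre of the pocket's floor, where the middle of the seated jar's foot rests. The pocket, 48 mm wide inside, encloses only the lowest 36 mm of the jar; above that both sides are free for fingers, with a 34 mm wide plank under the jar. The jar comes out along a only, by 36 mm or more, once the lever is aside.
- jar_center (a point): Centre (half-way along) of the round spice jar with the red cap: 106 mm long, body 42 mm across, cap (the last 21 mm) 45 mm across, about 110 g. Its z axis runs from foot to cap. A good place to grip is 15 to 25 mm from here toward the cap, across the jar along the holder's y, with the fingers pointing straight down or tilted.
- jar_cap (a point): Centre of the end face of the red cap, 53 mm from jar_center.
- jar_foot (a point): Centre of the jar's foot, 53 mm from jar_center.
- bowl_rim (a point): Centre of the mouth of the white bowl, 60 mm above its foot; rim 134 mm across. Loose; leave it where it stands.
- mill: Dark wooden pepper mill, 58 mm across, 170 mm high, at the back; origin under its centre. Leave alone.
- salt_jar: Shaker jar with a white cap, 47 mm across, 98 mm high, at the back; origin under its centre. Leave alone.
Mind the look-alikes: they are no part of the job. Of the things shaped like the holder, the wooden one is meant.

How it is judged:
On the way, in this order (a step that is already met when the one before it is completed fails the run):
1. the lever is swung aside (past 1.3 rad) while the jar still sits in its pocket (value of joint lever above 1.3 rad and distance between jar_foot and pocket below 0.015 m), for 0.2 s.
2. the jar is drawn clear of the pocket and held by the fingers (distance between jar_foot and pocket above 0.06 m and contact force between jar and the fingers above 1 N), for 0.2 s.
At the end, for the whole second after the job is handed in: The fingers hold the jar still, touching neither holder nor bowl; it is tipped at least 80 degrees from upright, the middle of its cap within 45 mm sideways of the bowl's middle and 4 to 17 cm above the rim, its centre over 10 cm up; the lever is still past 1.2 rad, the bowl upright (angle between jar_center's own z axis and vertical above 1.4 rad and horizontal distance between jar_cap and bowl_rim below 0.045 m and z of jar_cap in the frame of bowl_rim between 0.04 and 0.17 m and height (world z) of jar_center above 0.1 m and contact force between jar and the fingers above 1 N and contact force between jar and holder below 0.2 N and contact force between jar and bowl below 0.2 N and linear speed of jar below 0.03 m/s and angular speed of jar below 0.3 rad/s and value of joint lever above 1.2 rad and angle between bowl_rim's own z axis and vertical below 0.1 rad); the arm keeps its last pose, push and grip.
It fails at once if the bowl is shifted by more than 3 cm (distance of bowl_rim from where it was at the start of the episode above 0.03 m).
It fails at once if the mill or the white-capped shaker is shifted by more than 3 cm (distance of any of mill, salt_jar from where it was at the start of the episode above 0.03 m).
It also fails if it takes over 48 s, if anything falls off the work surface, if the arm or the gripper's body presses on something with over 40 N, if the wrist force passes 120 N, or if a joint passes its speed limit or range.

ROBOT

A 6-joint arm with a two-finger parallel gripper is mounted at the origin on a cart in front of the work surface, level with it; the furniture and walls round the work are solid. World frame = base frame: x ahead of the robot, y to its left, z up, the work surface at z = 0. Lengths are in m, angles in rad, forces in N, time in s.
With the tool pointing down it reaches from about 0.35 to 0.975 m from the base axis. Payload 4.9 kg.
Tool frame: the origin (TCP) lies midway between the tips of the shut fingers; the grasp point (between the pads) lies 19 mm behind it (manip.hold_point_z is the distance from the TCP to the grasp point, in m); z points along the fingers, y is the line along which they close (so a half turn about z gives the same grasp; the last joint's range is limited). The gripper opens to 85 mm and grips with 20 to 120 N. Pads are 22 mm wide; open, the fingers measure 114 mm over their backs; the gripper's body (76 mm by 85 mm) begins 54 mm behind the grasp point. The pads swing forward as they close: fully open they stand 13 mm farther back than shut.
Start: joints at [-1.307, 0.053, 1.613, -0, 1.476, -0.119], TCP at [0.233, -0.58, 0.231] pointing down, gripper open.
Joint ranges: [-3.01, 3.01], [-1.01, 2.22], [0.06, 2.58], [-1.02, 4.17], [0.09, 2.62], [-3.14, 3.14]. Speed limits (rad/s): [2.57, 2.57, 3.14, 3.14, 3.14, 3.14].

INTERFACE

Orientations are given as a unit quaternion [w, x, y, z].
In Python, from plant import manip gives the robot as it stands. The module is installed in compiled form; this text tells all that it offers.
- The arm moves only by the shell command python3 -m jog 'ROWS' [OPENING]. ROWS is JSON, one flat list of numbers, 6 for each row, row after row: the shift along the tool's x, y, z in units of 0.1 m (1.0 is 0.1 m), then the turn, a rotation vector about the tool's x, y, z in units of 180 degrees (1.0 is 180 degrees). A call has 1 to 8 rows; each row is the pose to reach, as a shift and turn from the pose commanded when the call began, along the tool's axes at that moment, turning the shorter way round; what a row does not reach only later rows make up. A row lasts 1/8 s, in which the tool goes at most 62.5 mm and 10.7 degrees, less where a joint would pass 70% of its speed; a pose out of reach is approached as far as the arm can. A call with a number of a shift or a turn outside -1 to 1 is refused whole. A call with a gripper value outside its range is refused whole. OPENING is the finger opening in mm, from 0 to 85.4, set as the call begins (- or left out, the last holds). The fingers move at their own pace and stop on an object; the grip force is fixed at half the most. Time passes only in rows, so rows that repeat a pose let the fingers close. It gives the time, the measured TCP pose, the force, the opening and the grip force at its end, in the units of the state.
- manip.state(): the state, without advancing time (a new reading comes with each control period).
- manip.grab_frame(name): name is "side" or "top"; returns a dict with "img" (480x640x3 uint8, blue, green, red), "z_map" (480x640 float32, m along the optical axis (not along the pixel's ray), 0 where there is no reading), "fx", "fy", "cx", "cy" (pixels), "xyz" and "attitude" of the camera in the world. Camera axes: x right, y up, looking along -z (the intrinsics and any distortion apply to the point x, -y, -z); pixel columns grow to the right and rows downward; lengths in m; the calibration is good to about 2 mm. A picture is of the moment at which its call begins.
- manip.job_done(): hands the job in; it is judged then, once.
The state is a dict: "time": time; "joint_pos": joint angles; "joint_vel": joint speeds; "joint_efforts": joint torques, N m; "tool_pos": TCP position; "tool_rot": TCP orientation; "contact_force": force on the tool from outside, world axes, zero at the start; "ft_torque": the same for the moment, N m; "gripper_width": opening from 0.0 (shut) to 1.0 (fully open); "grasp_force": force on a finger pad.
Only numpy, scipy, OpenCV 4.12 (cv2) and the standard library are available. Lean on these libraries where they do the work, as an engineer would, in place of code of your own. Each camera call takes 0.05 s, during which the arm holds its last target. There are 200 camera calls.

## Working session

There is one attempt and no reset: what is moved stays moved. The work goes in short steps, Python scripts to look and compute and a shell command to move; the robot and the scene stay as the last step left them, time stands still between calls to the robot, and variables do not carry over. Pictures are saved under pics/ and viewed, at most 10 in all, crops included, and the job is handed in when it is done.

```bash
mkdir -p pics
cat > h.py <<'E'
import numpy as np, cv2
from plant import manip
from scipy.spatial.transform import Rotation as R
def q2R(q): return R.from_quat([q[1],q[2],q[3],q[0]])
def cloud(f):
    z=f["z_map"]; v,u=np.mgrid[:480,:640]
    P=np.stack([(u-f["cx"])/f["fx"]*z,-(v-f["cy"])/f["fy"]*z,-z],-1)
    W=P.reshape(-1,3)@q2R(f["attitude"]).as_matrix().T+np.array(f["xyz"])
    return W.reshape(480,640,3)
E
python3 - <<'E'
from h import *
for n in("side","top"):
    f=manip.grab_frame(n); cv2.imwrite(f"pics/{n}0.png",f["img"]); np.savez(f"{n}0.npz",**{k:np.array(v) for k,v in f.items()})
    print(n,{k:v for k,v in f.items() if k not in("img","z_map")}, (f["z_map"]>0).mean())
print(manip.state())
E
```

```text
side {'fx': 615.3916132496078, 'fy': 615.3916132496078, 'cx': 313.62323976776355, 'cy': 237.85761275660425, 'xyz': array([0.51170252, 0.82581333, 0.60366138]), 'attitude': array([-0.02381981, -0.01669325,  0.49985695,  0.86561942])} 0.9889811197916667
top {'fx': 471.3797552884689, 'fy': 471.3797552884689, 'cx': 314.2719518383422, 'cy': 237.465812627083, 'xyz': array([ 0.42003104, -0.03266853,  1.06257962]), 'attitude': array([ 0.70925839,  0.06372149, -0.04862074, -0.70037713])} 0.9958365885416667
{'time': 0.1, 'joint_pos': array([-1.30697438e+00,  5.33171247e-02,  1.61413998e+00, -3.74202548e-05,
        1.47595776e+00, -1.18983772e-01]), 'joint_vel': array([-0.00187271, -0.00232754, -0.00340637, -0.0001157 ,  0.00026209,
        0.00121001]), 'joint_efforts': array([-9.29506882e-06, -3.94901204e+01, -3.71363997e+01, -1.30804701e-04,
        3.91917667e-03, -7.97031987e-06]), 'tool_pos': array([ 0.23330955, -0.57923185,  0.23017962]), 'tool_rot': array([-9.07371296e-04,  9.81737578e-01,  1.90238001e-01, -8.44994892e-05]), 'contact_force': array([-0.16031297,  0.50264707,  0.01073018]), 'ft_torque': array([ 0.02856692, -0.01786624,  0.02156208]), 'grasp_force': 0.0, 'gripper_width': 0.9973278190897095}
```

View pics/side0.png

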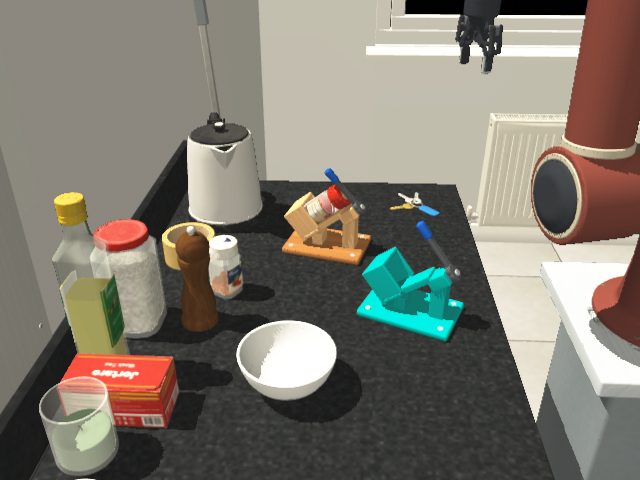

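View pics/top0.png

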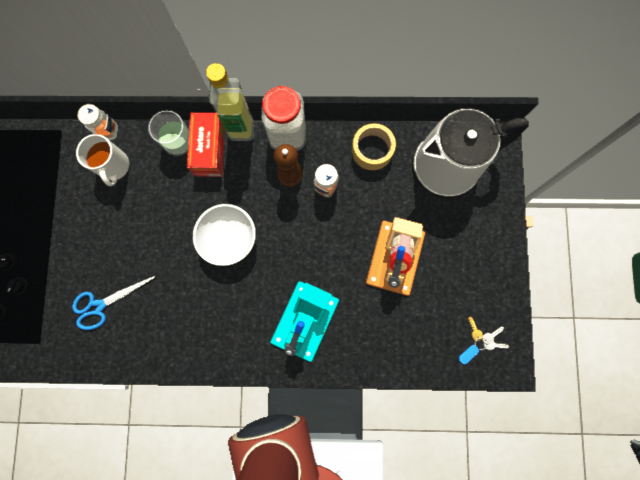

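Side view: the wooden holder is at about (327,225) with its red cap at (325,203) and blue paddle at (335,177), and the bowl is at (287,355). Top view: the holder is at (397,257), paddle at (401,252) and bowl at (224,235). The teal holder at (305,322) is the decoy.

```bash
cat > m.py <<'E'
from h import *
def measure(n="0"):
    out={}
    f=np.load(f"top{n}.npz"); W=cloud(f); hsv=cv2.cvtColor(f["img"],cv2.COLOR_BGR2HSV)
    u,v=np.meshgrid(np.arange(640),np.arange(480))
    H,S,V=hsv[...,0],hsv[...,1],hsv[...,2]
    reg=(u>350)&(u<440)&(v>205)&(v<310)
    pl=reg&(S>80)&(H>5)&(H<25)&(abs(W[...,2]-0.012)<0.006)
    hull=cv2.minAreaRect(W[pl][:,:2].astype(np.float32)*1000)
    print("plate",hull,pl.sum(), "z",np.median(W[pl][:,2]))
    return f,W,hsv
E
python3 - <<'E'
from m import *
f,W,hsv=measure()
H,S,V=[hsv[...,i] for i in range(3)]
u,v=np.meshgrid(np.arange(640),np.arange(480))
b=(u>180)&(u<270)&(v>190)&(v<280)&(S<60)&(V>90)&(W[...,2]>0.054)&(W[...,2]<0.07)
c,r=cv2.minEnclosingCircle(W[b][:,:2].astype(np.float32)); print("bowl",c,r,b.sum())
for n in("top","side"):
    f=np.load(n+"0.npz");W=cloud(f);hsv=cv2.cvtColor(f["img"],cv2.COLOR_BGR2HSV);H,S,V=[hsv[...,i] for i in range(3)]
    reg=((u>350)&(u<440)&(v>205)&(v<310)) if n=="top" else ((u>280)&(u<372)&(v>160)&(v<265))
    for nm,m in(("blue",(H>100)&(H<125)&(S>150)),("red",((H<5)|(H>174))&(S>150))):
        P=W[reg&m&(W[...,2]>0.03)]; print(n,nm,len(P),P.mean(0).round(4),P.min(0).round(3),P.max(0).round(3))
    o=reg&(H>5)&(H<25)&(S>80)&(abs(W[...,2]-0.012)<0.006)
    print(n,cv2.minAreaRect(W[o][:,:2].astype(np.float32)*1000))
    # other tall things nearby
f=np.load("top0.npz");W=cloud(f)
for nm,(a,bb,c2,d) in dict(mill=(270,305,140,190),salt=(310,342,160,200),kettle=(410,530,100,200),teal=(265,345,280,365),ring=(350,400,120,172)).items():
    P=W[c2:d,a:bb].reshape(-1,3);P=P[P[:,2]>0.03];print(nm,P.min(0).round(3),P.max(0).round(3))
E
```

```text
plate ((545.7528686523438, -191.6519012451172), (100.03199768066406, 150.11691284179688), 75.06514739990234) 1414 z 0.011070961552518854
bowl (0.5856719613075256, 0.18653707206249237) 0.06780604273080826 437
top blue 75 [ 0.5375 -0.178   0.1592] [ 0.526 -0.185  0.144] [ 0.55  -0.173  0.168]
top red 194 [ 0.525  -0.1853  0.1212] [ 0.504 -0.206  0.102] [ 0.544 -0.164  0.144]
top ((545.7528686523438, -191.6519012451172), (100.03199768066406, 150.11691284179688), 75.06514739990234)
side blue 103 [ 0.5405 -0.172   0.1556] [ 0.529 -0.179  0.143] [ 0.552 -0.166  0.167]
side red 310 [ 0.5309 -0.1621  0.1179] [ 0.508 -0.197  0.092] [0.549 0.826 0.604]
side ((548.8367309570312, -188.0169219970703), (104.5999984741211, 150.18905639648438), 75.2710952758789)
mill [ 0.42  -0.033  0.03 ] [0.808 0.094 1.063]
salt [ 0.42 -0.06  0.03] [ 0.732 -0.008  1.063]
kettle [ 0.42  -0.488  0.03 ] [ 0.881 -0.033  1.063]
teal [ 0.336 -0.047  0.03 ] [0.482 0.048 1.063]
ring [ 0.42  -0.189  0.03 ] [ 0.846 -0.033  1.063]
```

```bash
cat >> h.py <<'E'
yaw=np.radians(-14.8); O=np.array([.5465,-.190,0]); Rh=R.from_euler('z',yaw)
def w(p): return O+Rh.apply(p)
def loc(p): return Rh.inv().apply(np.array(p)-O)
n=np.array([.643,0,.766]); a=np.array([-.766,0,.643]); y=np.array([0,1.,0]); hinge=np.array([-.062,0,.092])
def lev(q,r,s=0.0075): # contact point on trailing face, holder frame
    d=np.cos(q)*n+np.sin(q)*y; t=-np.sin(q)*n+np.cos(q)*y
    return hinge+r*d-s*t
def down(yw=yaw,tilt=0): # tool x along heading yw; tilt>0 points fingers outward
    return R.from_euler('z',yw)*R.from_euler('y',-tilt)*R.from_matrix(np.diag([1.,-1,-1]))
def rows(targets):
    s=manip.state(); Rt=q2R(s["tool_rot"]); p=np.array(s["tool_pos"])
    print("t",s["time"],"tcp loc",loc(p).round(4),"world",p.round(4),"F",s["contact_force"].round(1),"grip",s["gripper_width"],s["grasp_force"])
    for P,Q in targets:
        print((Rt.inv().apply(P-p)*10).round(3),((Rt.inv()*Q).as_rotvec()/np.pi).round(3))
E
M='[0.95,-0.7,0,0,0,0,0.95,-0.7,0,0,0,0]'
python3 -m jog '[0.95,-0.7,0,0,0,0,0.95,-0.7,0,0,0,0]' 0
python3 -m jog '[0.95,-0.7,0,0,0,0,0.95,-0.7,0,0,0,0]'
python3 -m jog '[0.95,-0.7,0,0,0,0,0.95,-0.7,0,0,0,0]'
python3 - <<'E'
from h import *
rows([(w([-.014,-.05,.2]),down())])
E
```

```text
time: 0.35
tool_pos: [0.2957, -0.4779, 0.2304]
tool_rot: [-0.001, 0.982, 0.19, 0.0]
contact_force: [0.7, 0.2, 0.2]
gripper_width: 0.606
grasp_force: 0.0
time: 0.6
tool_pos: [0.358, -0.3769, 0.2308]
tool_rot: [-0.0, 0.982, 0.19, -0.0]
contact_force: [0.2, -0.2, 0.9]
gripper_width: 0.144
grasp_force: 0.0
time: 0.85
tool_pos: [0.4199, -0.2764, 0.2309]
tool_rot: [-0.0, 0.982, 0.19, -0.0]
contact_force: [-0.2, -0.6, -0.8]
gripper_width: 0.001
grasp_force: 0.0
t 0.85 tcp loc [-0.1003 -0.1159  0.2309] world [ 0.4199 -0.2764  0.2309] F [-0.2 -0.6 -0.8] grip 0.0014938731041630909 0.0
[ 1.085 -0.012  0.309] [-0.     0.     0.204]
```

```bash
python3 -m jog '[1,0,0.3,0,0,0.204,1,0,0.3,0,0,0.204,1,0,0.3,0,0,0.204,1,0,0.3,0,0,0.204,1,0,0.3,0,0,0.204]'
python3 - <<'E'
from h import *
D=down()
T=[(w([-.014,-.05,.148]),D)]
for q in np.radians([0,20,40,60,75,90]):
    T.append((w(lev(q,.075)-.0145*y),D))
T.append((w(lev(1.9,.06)+.0*y),D))
rows(T)
for c in("top","side"):
    f=manip.grab_frame(c); im=f["img"]
    cr=im[190:320,340:460] if c=="top" else im[130:270,260:400]
    cv2.imwrite(f"pics/{c}1.png",cv2.resize(cr,None,fx=4,fy=4))
a=cv2.imread("pics/top1.png");b=cv2.imread("pics/side1.png")
h=max(a.shape[0],b.shape[0]);z=np.zeros((h,a.shape[1]+b.shape[1],3),np.uint8);z[:a.shape[0],:a.shape[1]]=a;z[:b.shape[0],a.shape[1]:]=b
cv2.imwrite("pics/both1.png",cv2.resize(z,None,fx=.75,fy=.75))
E
```

```text
time: 1.48
tool_pos: [0.5119, -0.2408, 0.2006]
tool_rot: [-0.0, 0.992, -0.128, -0.001]
contact_force: [0.6, -1.3, -0.9]
gripper_width: -0.003
grasp_force: 0.0
t 1.475 tcp loc [-0.0204 -0.058   0.2006] world [ 0.5119 -0.2408  0.2006] F [ 0.6 -1.3 -0.9] grip -0.003071439223141769 0.0
[ 0.065 -0.08   0.526] [-0.     0.     0.001]
[ 0.068 -0.36   0.512] [-0.     0.     0.001]
[ 0.055 -0.621  0.527] [-0.     0.     0.001]
[-0.013 -0.859  0.609] [-0.     0.     0.001]
[-0.13  -1.047  0.75 ] [-0.     0.     0.001]
[-0.242 -1.14   0.883] [-0.     0.     0.001]
[-0.365 -1.185  1.029] [-0.     0.     0.001]
[-0.492 -1.172  1.181] [-0.     0.     0.001]
```

View pics/both1.png

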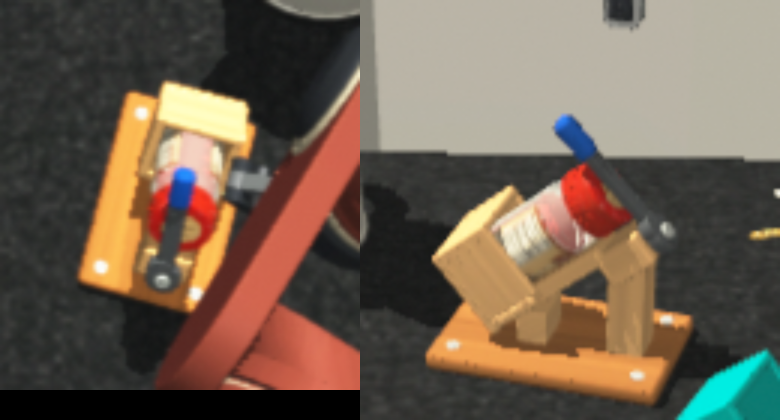

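The fingertips are beside the paddle, on its right. The lever is still upright, with the blue paddle at crop position (575,135), and the jar is seated.

```bash
python3 -m jog '[0.06,-0.08,0.52,0,0,0,0.06,-0.08,0.52,0,0,0,0.06,-0.22,0.51,0,0,0,0.06,-0.36,0.51,0,0,0,0.06,-0.49,0.51,0,0,0,0.05,-0.62,0.53,0,0,0,0.02,-0.74,0.57,0,0,0,-0.01,-0.86,0.61,0,0,0]'
python3 - <<'E'
from h import *
D=down()
T=[]
for q in np.radians([50,60,75,90]):
    T.append((w(lev(q,.075)-.0145*y),D))
T.append((w(lev(1.75,.065)+.0*y),D))
T.append((w(lev(1.9,.06)+.0*y),D))
rows(T)
E
```

```text
time: 2.58
tool_pos: [0.5332, -0.1569, 0.1403]
tool_rot: [0.0, 0.992, -0.129, 0.0]
contact_force: [0.1, -0.6, -0.3]
gripper_width: -0.003
grasp_force: 0.9
t 2.575 tcp loc [-0.0213  0.0286  0.1403] world [ 0.5332 -0.1569  0.1403] F [ 0.1 -0.6 -0.3] grip -0.0032419101410054176 0.8701652039009034
[-0.06  -0.096  0.069] [ 0. -0.  0.]
[-0.124 -0.181  0.146] [ 0. -0.  0.]
[-0.236 -0.275  0.278] [ 0. -0.  0.]
[-0.359 -0.32   0.425] [ 0. -0.  0.]
[-0.434 -0.368  0.515] [ 0. -0.  0.]
[-0.487 -0.307  0.577] [ 0. -0.  0.]
```

```bash
python3 -m jog '[-0.06,-0.1,0.07,0,0,0,-0.12,-0.18,0.15,0,0,0,-0.18,-0.24,0.21,0,0,0,-0.24,-0.28,0.28,0,0,0,-0.3,-0.31,0.35,0,0,0,-0.36,-0.33,0.43,0,0,0,-0.43,-0.35,0.5,0,0,0,-0.46,-0.35,0.54,0,0,0]'
python3 - <<'E'
from h import *
rows([(w(lev(1.9,.06)),down())])
f=manip.grab_frame("side"); cv2.imwrite("pics/side2.png",cv2.resize(f["img"][130:330,250:480],None,fx=3,fy=3))
E
```

```text
time: 3.58
tool_pos: [0.4975, -0.1145, 0.0869]
tool_rot: [0.003, 0.992, -0.128, 0.001]
contact_force: [-0.9, -11.6, 3.9]
gripper_width: 0.002
grasp_force: 6.6
t 3.575 tcp loc [-0.0666  0.0605  0.0869] world [ 0.4975 -0.1145  0.0869] F [ -0.9 -11.6   3.9] grip 0.0016911299923103897 6.630415529944003
[-0.033  0.012  0.043] [ 0.002 -0.001  0.   ]
```

View pics/side2.png

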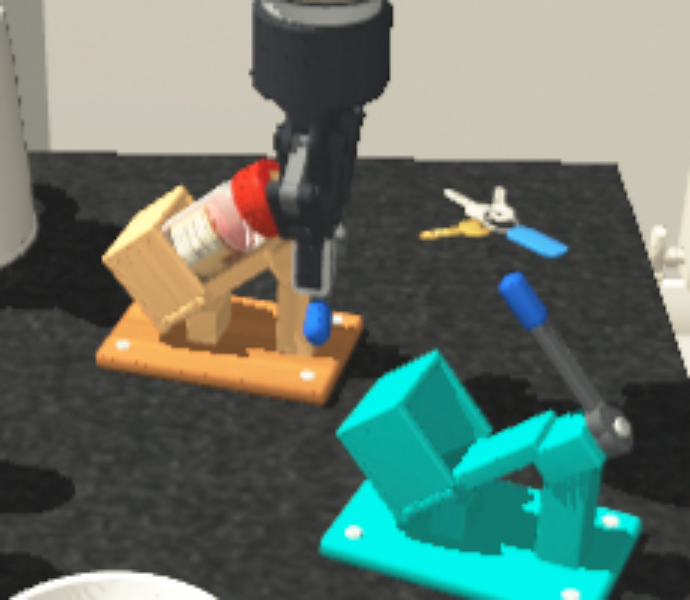

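The paddle is at crop (317,322), down on the left side below the fingertips. The jar is still seated. The sideways force comes from the fingertip catching the paddle's inner edge, so I'll back off and check the lever angle.

```bash
python3 -m jog '[0.05,0.1,-0.1,0,0,0,0.1,0.1,-0.4,0,0,0,0.1,0.1,-1,0,0,0,0.1,0.1,-1,0,0,0,0.1,0.1,-1,0,0,0]' 85
python3 - <<'E'
from h import *
for c in("top","side"):
    f=manip.grab_frame(c);W=cloud(f);hsv=cv2.cvtColor(f["img"],cv2.COLOR_BGR2HSV);H,S,V=[hsv[...,i] for i in range(3)]
    L=(W-O)@Rh.as_matrix()
    m=(H>100)&(H<125)&(S>150)&(abs(L[...,0]+.06)<.05)&(abs(L[...,1]-.07)<.06)&(L[...,2]>.03)&(L[...,2]<.16)
    P=L[m]; 
    if len(P)>5:
        c0=P.mean(0)-hinge; print(c,len(P),P.mean(0).round(4),"q",np.arctan2(c0[1],c0@n),"r",np.hypot(c0[1],c0@n))
    r=((H<5)|(H>174))&(S>150)&(abs(L[...,0]+.02)<.06)&(abs(L[...,1])<.05)&(L[...,2]>.06)&(L[...,2]<.17)
    print("red",r.sum(),L[r].mean(0).round(4),L[r].min(0).round(3),L[r].max(0).round(3))
g=np.array([-.006,0,.097])  # grasp pt local (20mm toward cap)
gp=g-np.array([0,0,.019])
rows([(w(gp+[0,0,.1]),down()),(w(gp),down())])
E
```

```text
time: 4.25
tool_pos: [0.5046, -0.1241, 0.1863]
tool_rot: [-0.001, 0.992, -0.129, -0.0]
contact_force: [-1.2, -0.6, 0.1]
gripper_width: 0.991
grasp_force: 0.0
top 71 [-0.0761  0.0736  0.0803] q 1.8112239827943921 r 0.07574715385724169<stdin>:10: RuntimeWarning: Mean of empty slice.
  ret = um.true_divide(
Traceback (most recent call last):
ValueError: zero-size array to reduction operation minimum which has no identity
```

Run:
```python
from h import *
g=np.array([-.006,0,.097]); gp=g-np.array([0,0,.019])
rows([(w(gp+[0,0,.108]),down()),(w(gp),down())])
```

```text
t 4.3 tcp loc [-0.058   0.053   0.1851] world [ 0.504  -0.1239  0.1851] F [-0.   0.6 -0.3] grip 0.9959308291911475 0.0
[ 0.52   0.531 -0.011] [-0.     0.001  0.   ]
[0.523 0.532 1.069] [-0.     0.001  0.   ]
```

```bash
python3 -m jog '[0.52,0.53,0,0,0,0,0.52,0.53,0,0,0,0,0.52,0.53,0.3,0,0,0,0.52,0.53,0.6,0,0,0,0.52,0.53,0.8,0,0,0,0.52,0.53,1,0,0,0,0.52,0.53,1,0,0,0]'
python3 -m jog '[0,0,0.05,0,0,0,0,0,0.05,0,0,0,0,0,0.05,0,0,0,0,0,0.05,0,0,0,0,0,0.05,0,0,0,0,0,0.05,0,0,0,0,0,0.05,0,0,0]' 20
python3 - <<'E'
from h import *
s=manip.state();g=np.array(s["tool_pos"])
rows([(g+Rh.apply(a*.05),down()),(g+Rh.apply(a*.09),down())])
f=manip.grab_frame("side"); cv2.imwrite("pics/side3.png",cv2.resize(f["img"][130:330,250:480],None,fx=3,fy=3))
E
```

```text
time: 5.18
tool_pos: [0.5401, -0.1881, 0.0842]
tool_rot: [-0.001, 0.992, -0.129, -0.002]
contact_force: [0.4, -0.3, 0.1]
gripper_width: 0.997
grasp_force: 0.0
time: 6.05
tool_pos: [0.5419, -0.1892, 0.0826]
tool_rot: [0.0, 0.992, -0.129, 0.001]
contact_force: [-2.8, 0.3, 6.0]
gripper_width: 0.487
grasp_force: 61.2
t 6.05 tcp loc [-0.0046 -0.0004  0.0826] world [ 0.5419 -0.1892  0.0826] F [-2.8  0.3  6. ] grip 0.4867454297765783 61.16528563492466
[-0.383  0.    -0.322] [ 0. -0.  0.]
[-0.689  0.    -0.58 ] [ 0. -0.  0.]
```

View pics/side3.png

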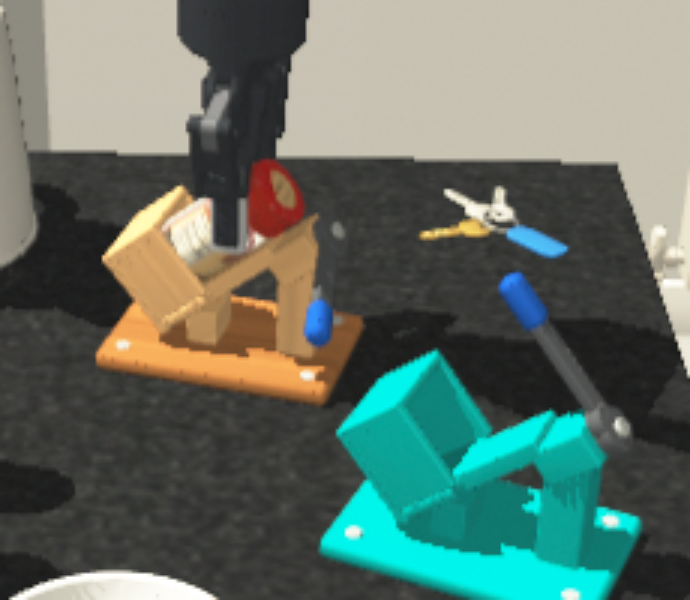

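The jar is gripped: opening about 41.6 mm, fingers across the body just behind the red cap (275,200), lever still aside. I'll draw it out along a.

```bash
python3 -m jog '[-0.08,0,-0.067,0,0,0,-0.17,0,-0.143,0,0,0,-0.26,0,-0.22,0,0,0,-0.35,0,-0.295,0,0,0,-0.44,0,-0.37,0,0,0,-0.54,0,-0.455,0,0,0,-0.63,0,-0.53,0,0,0,-0.7,0,-0.6,0,0,0]'
python3 -m jog '[0,0,-0.5,0,0,0,0,0,-0.8,0,0,0,0,0,-0.8,0,0,0,0,0,-0.8,0,0,0]'
python3 - <<'E'
from h import *
B=np.array([.5857,.1865,.06]); b=np.arctan2(B[1],B[0]); u=np.array([np.cos(b),np.sin(b),0])
t=np.radians(47); Q=down(b,t)
# hold point: ~22mm from centre toward cap => cap 31mm ahead along jar axis (lean 97deg)
ax=Q.apply(down(yaw).inv().apply(Rh.apply(a))); print("jar axis",ax)
G=B+[0,0,.10]-.033*ax; P=G+.019*Q.apply([0,0,1])
print("target",P)
s=manip.state(); print(s["joint_pos"].round(2))
rows([(P,Q)])
E
```

```text
time: 7.1
tool_pos: [0.4714, -0.1701, 0.1404]
tool_rot: [-0.001, 0.992, -0.129, -0.003]
contact_force: [-0.4, 0.4, -1.7]
gripper_width: 0.488
grasp_force: 60.7
time: 7.6
tool_pos: [0.4724, -0.1704, 0.2191]
tool_rot: [-0.001, 0.992, -0.129, -0.002]
contact_force: [0.1, -0.2, -2.1]
gripper_width: 0.484
grasp_force: 61.1
jar axis [-0.94587618 -0.30118816 -0.12169199]
target [0.63015458 0.20065534 0.15105787]
[-0.49 -0.24  1.9  -0.    1.48  1.33]
t 7.6 tcp loc [-0.0767  0.      0.2191] world [ 0.4724 -0.1704  0.2191] F [ 0.1 -0.2 -2.1] grip 0.48424946954367987 61.084556155255996
[ 0.581 -3.99   0.681] [ 0.073  0.255 -0.17 ]
```

```bash
python3 -m jog '[0.1,-0.4,-0.3,0,0,0,0.2,-0.8,-0.4,0,0,0,0.2,-1,-0.4,0,0,0]'
python3 -m jog '[0.1,-0.5,0,0,0,0,0.1,-1,0,0,0,0]'
python3 -m jog '[0.1,-0.5,0,0,0,0,0.1,-1,0,0,0,0]'
python3 -m jog '[0.1,-0.5,0,0,0,0,0.1,-0.9,0,0,0,0,0.1,-0.95,0,0,0,0,0.1,-0.95,0,0,0,0]'
python3 - <<'E'
from h import *
B=np.array([.5857,.1865,.06]); b=np.arctan2(B[1],B[0])
Q=down(b,np.radians(47)); P=np.array([.630,.2007,.151])
rows([(P+[0,0,.05],Q),(P,Q)])
E
```

```text
time: 7.98
tool_pos: [0.5185, -0.0778, 0.2597]
tool_rot: [-0.0, 0.992, -0.128, -0.002]
contact_force: [-0.6, 0.1, -1.5]
gripper_width: 0.485
grasp_force: 61.4
time: 8.22
tool_pos: [0.553, 0.0159, 0.2581]
tool_rot: [0.0, 0.992, -0.129, -0.003]
contact_force: [-0.6, -0.2, -1.0]
gripper_width: 0.487
grasp_force: 61.3
time: 8.48
tool_pos: [0.5882, 0.1102, 0.2579]
tool_rot: [0.001, 0.992, -0.129, -0.003]
contact_force: [0.1, -0.1, -0.5]
gripper_width: 0.491
grasp_force: 61.3
time: 8.98
tool_pos: [0.6219, 0.1978, 0.2588]
tool_rot: [0.001, 0.992, -0.128, -0.002]
contact_force: [-0.7, 0.4, -1.7]
gripper_width: 0.482
grasp_force: 61.5
t 8.975 tcp loc [-0.0261  0.3942  0.2588] world [0.6219 0.1978 0.2588] F [-0.7  0.4 -1.7] grip 0.48192556888473775 61.4527003193507
[ 0.073 -0.05   0.578] [ 0.074  0.255 -0.17 ]
[ 0.075 -0.052  1.078] [ 0.074  0.255 -0.17 ]
```

```bash
python3 -m jog '[0.02,-0.02,0.1,0.074,0.255,-0.17,0.07,-0.05,0.2,0.074,0.255,-0.17,0.07,-0.05,0.35,0.074,0.255,-0.17,0.07,-0.05,0.5,0.074,0.255,-0.17,0.07,-0.05,0.58,0.074,0.255,-0.17,0.07,-0.05,0.75,0.074,0.255,-0.17,0.07,-0.05,0.9,0.074,0.255,-0.17,0.07,-0.05,1,0.074,0.255,-0.17]'
python3 - <<'E'
from h import *
B=np.array([.5857,.1865,.06]); b=np.arctan2(B[1],B[0])
Q=down(b,np.radians(47)); P=np.array([.630,.2007,.151])
rows([(P,Q)])
O0=np.load("top0.npz")
for c in("top","side"):
    f=manip.grab_frame(c);W=cloud(f);hsv=cv2.cvtColor(f["img"],cv2.COLOR_BGR2HSV);H,S,V=[hsv[...,i] for i in range(3)]
    r=((H<5)|(H>174))&(S>150)&(np.linalg.norm(W-[.59,.19,.16],axis=-1)<.06)
    p=W[r]; print(c,r.sum(),p.mean(0).round(3),p.min(0).round(3),p.max(0).round(3)) if r.sum() else 0
    cv2.imwrite(f"pics/{c}4.png",f["img"])
E
```

```text
time: 9.98
tool_pos: [0.6309, 0.2004, 0.1604]
tool_rot: [-0.061, 0.906, 0.14, 0.395]
contact_force: [0.3, -1.1, -0.9]
gripper_width: 0.487
grasp_force: 61.5
t 9.975 tcp loc [-0.0181  0.399   0.1604] world [0.6309 0.2004 0.1604] F [ 0.3 -1.1 -0.9] grip 0.48708573211358536 61.493816601578146
[-0.074 -0.005  0.058] [ 0.    -0.001 -0.   ]
top 106 [0.598 0.195 0.187] [0.584 0.177 0.174] [0.608 0.212 0.218]
side 188 [0.596 0.205 0.168] [0.585 0.174 0.148] [0.611 0.217 0.203]
```

View pics/side4.png

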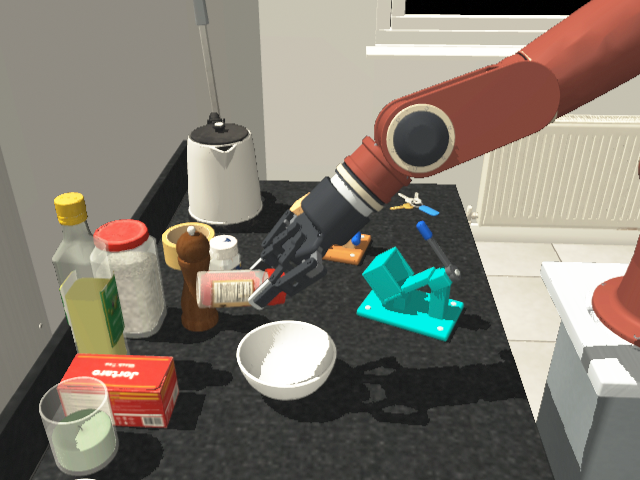

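The jar lies about level above the bowl: foot at (200,288), cap at (283,290), bowl undisturbed at (287,360). I'll check its tilt numerically.

```bash
python3 -m jog '[0,0,0,0,0,0,0,0,0,0,0,0,0,0,0,0,0,0,0,0,0,0,0,0]'
python3 - <<'E'
from h import *
f=manip.grab_frame("side");W=cloud(f);v,u=np.mgrid[:480,:640]
u0=np.array([.953,.304,0]); s=(W-[.5857,.1865,0])@u0
m=(u>190)&(u<300)&(v>260)&(v<315)&(np.linalg.norm((W-[.64,.205,.17])*[1,1,1],axis=-1)<.09)
# columns of body left of the fingers: top and bottom silhouette -> mid height
for c in range(200,250,8):
    k=m[:,c]; p=W[k,c]
    if len(p)>5: print(c,len(p),"s",np.median(s[k,c]).round(3),"zmin/max",p[:,2].min().round(3),p[:,2].max().round(3))
print(manip.state()["joint_vel"].round(3),manip.state()["grasp_force"])
f=manip.grab_frame("top");W=cloud(f);hsv=cv2.cvtColor(f["img"],cv2.COLOR_BGR2HSV)
b=(hsv[...,1]<60)&(hsv[...,2]>90)&(W[...,2]>.054)&(W[...,2]<.066)&(np.linalg.norm(W[...,:2]-[.5857,.1865],axis=-1)<.09)
print("bowl",cv2.minEnclosingCircle(W[b][:,:2].astype(np.float32)))
# ridge of jar seen from above, per s
s=(W-[.5857,.1865,0])@u0; l=(W-[.5857,.1865,0])@np.array([-.304,.953,0])
for q in np.arange(-.01,.12,.01):
    k=(abs(s-q)<.005)&(abs(l)<.022)&(W[...,2]>.15)&(W[...,2]<.25)
    if k.sum()>3: print(q.round(2),k.sum(),W[k][:,2].max().round(3))
E
```

```text
time: 10.58
tool_pos: [0.6311, 0.2013, 0.1617]
tool_rot: [-0.061, 0.905, 0.141, 0.396]
contact_force: [-0.5, 0.1, -1.3]
gripper_width: 0.487
grasp_force: 61.5
200 37 s 0.107 zmin/max 0.166 0.202
208 37 s 0.098 zmin/max 0.161 0.2
216 37 s 0.088 zmin/max 0.162 0.199
224 37 s 0.079 zmin/max 0.157 0.198
232 37 s 0.07 zmin/max 0.161 0.197
240 37 s 0.06 zmin/max 0.158 0.197
248 36 s 0.05 zmin/max 0.162 0.195
[-0.001  0.001  0.004  0.002  0.001  0.001] 61.48834808554966
bowl ((0.5884299278259277, 0.17532694339752197), 0.06596694141626358)
-0.01 81 0.245
0.0 58 0.232
0.01 67 0.222
0.02 102 0.206
0.03 130 0.196
0.04 122 0.197
0.05 120 0.198
0.06 111 0.199
0.07 119 0.2
0.08 117 0.201
0.09 117 0.202
0.1 105 0.204
0.11 4 0.196
```

```bash
python3 -c "
from plant import manip
print(manip.job_done())"
```

```text
the job is handed in; nothing more can be done
None
```

I swung the lever fully aside, drew the jar out, and handed the job in with it held still about 10 cm above the rim, cap over the bowl's middle and tipped about 97° from upright; no verdict was returned.

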